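Throttle the bench suction by hand

TASK

Two suction ports stand on the bench, each with a sliding gate moved by a black knob; one gate is sprung and closes itself (it has a steel spring barrel on top), the other is plain and has been left open. First slide the plain gate fully shut, then slide the sprung gate half open, to its middle mark, and hold it steady there for a few seconds; never let it go more than three quarters open. Finish while still holding it at half, both gates so set, and leave the board, the sanding block and the jar where they are.

Things in the scene. Friction and masses are not known exactly. Their poses are not given: they have to be found in the camera images.
- sprung_gate: sprung suction gate, fixed: upright grey frame, 230 mm along its y (-140 to +90), 36 mm deep, top at 100 mm; round port in its front (-x), suction box behind. A steel spring barrel lies on top, y = -140 to -53 mm, up to 121 mm high. Origin on the bench below the middle mark; x to the back, y along the slide towards open, z up. Dark marks on the top front edge at y = -40 (shut), 0 (half, broadest), +40 mm (open).
- sprung_blade (a joint): opening of the sprung gate in m: 0 shut (as it starts), 0.040 half open, 0.080 fully open; grows along the gate's +y. A spring pulls it shut with about 4.5 N when shut, rising by 1.5 N each 10 mm (10.5 N at half, 16.5 N fully open); it snaps shut when let go.
- sprung_knob (a point): middle of the black knob on the sprung gate's blade, 145 mm above the bench. Knob: upright block, 16 mm along the slide (gate y), 20 mm across, from 120 to 165 mm above the bench, on the gate's mid-line (gate x = 0). Gate y of the knob = joint value - 40 mm; a small steel pointer below it shows this against the marks.
- plain_gate: plain suction gate, fixed: upright grey frame, 230 mm along its y (-140 to +90), 36 mm deep, top at 100 mm; round port in its front (-x), suction box behind. No barrel on top. Origin on the bench below the middle mark; x to the back, y along the slide towards open, z up. Dark marks on the top front edge at y = -40 (shut), 0 (half, broadest), +40 mm (open).
- plain_blade (a joint): opening of the plain gate in m: 0 shut (against a stop), 0.080 fully open; grows along the gate's +y. It starts 0.035 to 0.075 open; moves against about 2.5 N of friction and stays where it is left.
- plain_knob (a point): middle of the black knob on the plain gate's blade, 145 mm above the bench. Knob: upright block, 16 mm along the slide (gate y), 20 mm across, from 120 to 165 mm above the bench, on the gate's mid-line (gate x = 0). Gate y of the knob = joint value - 40 mm; a small steel pointer below it shows this against the marks.
- work_board_mid (a point): middle of a loose pale wooden board, 75 x 100 x 22 mm, lying in front of the sprung gate; to be left alone.
- sanding_block_a_mid (a point): middle of a loose brown sanding block, 64 x 115 x 36 mm, lying in front of the plain gate; to be left alone.
- screw_jar_mid (a point): middle of a loose clear jar of screws with a lid, 66 mm across, 86 mm high, standing behind the gates; to be left alone.

How it is judged:
On the way, in this order (a step that is already met when the one before it is completed fails the run):
1. the plain gate is fully shut (value of joint plain_blade below 0.004 m), for 0.2 s.
2. the fingers hold the sprung gate half open for two seconds (value of joint sprung_blade between 0.033 and 0.047 m and contact force between the fingers and sprung_blade above 3 N), for 2 s.
At the end, for the whole second after the job is handed in: the sprung gate is held by the fingers (more than 3 N) at 33 to 47 mm of its 80 mm travel, still; the plain gate is within 4 mm of shut; board, sanding block and jar are within 20 mm of where they were (all of step 2 and velocity of joint sprung_blade between -0.01 and 0.01 m/s and value of joint plain_blade below 0.004 m and distance of each of work_board_mid, sanding_block_a_mid, screw_jar_mid from where it was at the start of the episode below 0.02 m); the arm keeps its last pose, push and grip.
It fails at once if the sprung gate goes more than three quarters open (62 mm) (value of joint sprung_blade above 0.062 m).
It fails at once if the sprung gate is opened (over 20 mm) while the plain gate is still open (over 8 mm) (value of joint sprung_blade above 0.02 m and value of joint plain_blade above 0.008 m).
It fails at once if the board, the sanding block or the jar is shifted more than 20 mm (distance of any of work_board_mid, sanding_block_a_mid, screw_jar_mid from where it was at the start of the episode above 0.02 m).
It also fails if it takes over 54 s, if anything falls off the work surface, if the arm or the gripper's body presses on something with over 40 N, if the wrist force passes 120 N, or if a joint passes its speed limit or range.

ROBOT

A 6-joint arm with a two-finger parallel gripper is mounted at the origin on a cart in front of the work surface, level with it; the furniture and walls round the work are solid. World frame = base frame: x ahead of the robot, y to its left, z up, the work surface at z = 0. Lengths are in m, angles in rad, forces in N, time in s.
With the tool pointing down it reaches from about 0.25 to 0.775 m from the base axis. Payload 8.9 kg.
Tool frame: the origin (TCP) lies at the very end of the fingers, on their centre line; the grasp point (between the pads) lies 19 mm behind it; z points along the fingers, y is the line along which they close (so a half turn about z gives the same grasp; the last joint's range is limited). The gripper opens to 85 mm and grips with 20 to 120 N. Pads are 22 mm wide; open, the fingers measure 114 mm over their backs; the gripper's body (76 mm by 85 mm) begins 54 mm behind the grasp point. The pads swing forward as they close: fully open they stand 13 mm farther back than shut.
Start: joints at [0.994, 0.291, -0.153, 1.127, 0, 1.431], TCP at [0.223, 0.475, 0.231] pointing down, gripper open.
Joint ranges: [-2.52, 2.52], [-0.91, 1.74], [-1.3, 1.37], [-1.96, 2.02], [-1.52, 1.47], [-3.14, 3.14]. Speed limits (rad/s): [2.22, 2.22, 2.79, 3.14, 3.14, 3.14].

INTERFACE

Orientations are given as a rotation vector (axis times angle).
In Python, from workcell import sense, eyes, job gives the robot as it stands. The module is installed in compiled form; this text tells all that it offers.
- The arm moves only by the tool step_arm, never from a script. Its arguments are lists of equal length, an entry for each row: "dr": the turn, a rotation vector about the tool's x, y, z in degrees, a list of three; "delta_pos": the shift along the tool's x, y, z in cm, a list of three; "fingers": the finger opening in cm, from 0 to 8.54. A call has 1 to 20 rows; each row shifts and turns the commanded pose from where the row before left it, along the tool's axes as they then stand; what a row does not reach is not made up. A row lasts 1/8 s, in which the tool goes at most 62.5 mm and 10.7 degrees, less where a joint would pass 70% of its speed; a pose out of reach is approached as far as the arm can. A call with a gripper value outside its range is refused whole. The fingers move at their own pace and stop on an object; "newtons" is the grip in N (left out, the last holds). Time passes only in rows, so rows that do not move let the fingers close. It gives the time, the measured TCP pose, the force, the opening and the grip force at its end, in the units of the state.
- sense(): the state, without advancing time (a new reading comes with each control period).
- eyes.snapshot(name): name is "scene" or "side" or "wrist"; returns (picture, depth): 480x640x3 uint8, red, green, blue; 480x640 float32, m along the optical axis (not along the pixel's ray), 0 where there is no reading.
- eyes.camera_model(name): a dict with "fx", "fy", "cx", "cy" (pixels), "dist_coeffs" ([k1, k2, p1, p2, k3] as OpenCV has them; the pictures are not rectified), "R" (3x3) and "t" (3): a world point X has camera coordinates R X + t. Camera axes: x right, y down, z forward; pixel columns grow to the right and rows downward; lengths in m; the calibration is good to about 2 mm. A picture is of the moment at which its call begins: read the wrist's pose just before it. camera_model takes no time and is no camera call; for the wrist camera it gives the pose at the moment of the call.
- job.close_job(): hands the job in; it is judged then, once.
The state is a dict: "time": time; "qpos": joint angles; "joint_velocities": joint speeds; "effort": joint torques, N m; "eef_pos": TCP position; "tcp_rot": TCP orientation; "force": force on the tool from outside, world axes, zero at the start; "wrist_torque": the same for the moment, N m; "opening": finger opening in m; "grip_force": force on a finger pad.
Only numpy, scipy, OpenCV 4.12 (cv2) and the standard library are available. Lean on these libraries where they do the work, as an engineer would, in place of code of your own. Each camera call takes 0.05 s, during which the arm holds its last target. There are 200 camera calls.

## Working session

There is one attempt and no reset: what is moved stays moved. The work goes in short steps, Python scripts to look and compute and a tool call to move; the robot and the scene stay as the last step left them, time stands still between calls to the robot, and variables do not carry over. Pictures are saved under pics/ and viewed, at most 10 in all, crops included, and the job is handed in when it is done.

Besides the shell and the picture viewer there is one more tool, called after "Emit:" as a command line: name --argument value ..., lists and objects as JSON in quotes. step_arm: Moves the arm, as the interface text tells. Its arguments: {"type":"object","properties":{"dr":{"type":"array"},"delta_pos":{"type":"array"},"fingers":{"type":"array"},"newtons":{"type":"number"}},"required":["dr","delta_pos","fingers"]}

```bash
mkdir -p pics; cat > h.py <<'E'
import numpy as np,cv2
from workcell import sense,eyes,job
def snap(n,f):
    c=eyes.camera_model(n);p,d=eyes.snapshot(n)
    cv2.imwrite(f'pics/{f}.png',p[:,:,::-1]);np.savez(f'{f}.npz',p=p,d=d,**{k:np.array(v) for k,v in c.items()})
def load(f): return np.load(f+'.npz')
def rays(c,uv):
    K=np.array([[c['fx'],0,c['cx']],[0,c['fy'],c['cy']],[0,0,1]],float)
    n=cv2.undistortPoints(np.array(uv,float).reshape(-1,1,2),K,np.array(c['dist_coeffs'],float)).reshape(-1,2)
    return np.c_[n,np.ones(len(n))]
def atz(c,uv,z):
    r=rays(c,uv)@c['R'];o=-c['R'].T@c['t'];z=np.broadcast_to(z,len(r))
    return o+r*((z-o[2])/r[:,2])[:,None]
def pts(c):
    v,u=np.mgrid[0:480,0:640];r=rays(c,np.c_[u.ravel(),v.ravel()])
    P=(r*c['d'].ravel()[:,None]-c['t'])@c['R'];P[c['d'].ravel()==0]=np.nan
    return P.reshape(480,640,3)
E
python3 -c "
from h import *
snap('scene','a');snap('side','b');s=sense();print(s)"
```

```text
{'time': 0.1, 'qpos': array([ 9.93707921e-01,  2.91223471e-01, -1.54080207e-01,  1.12672718e+00,
        3.85361964e-05,  1.43147996e+00]), 'joint_velocities': array([-0.00128602, -0.00096178,  0.0030465 , -0.00075948,  0.00019026,
       -0.00016603]), 'effort': array([ 3.08554527e-04, -5.37978637e+01,  3.31918573e+01,  9.35286196e-03,
       -2.55595551e-04,  2.16972091e-05]), 'eef_pos': array([0.22232085, 0.47513946, 0.23077904]), 'tcp_rot': array([-6.82070936e-01, -3.06617586e+00,  1.79462094e-03]), 'force': array([-0.7087054 ,  0.17188418, -0.05128043]), 'wrist_torque': array([-0.01507999, -0.00713711, -0.00322304]), 'grip_force': 0.0, 'opening': 0.08557571629416691}
```

View pics/a.png

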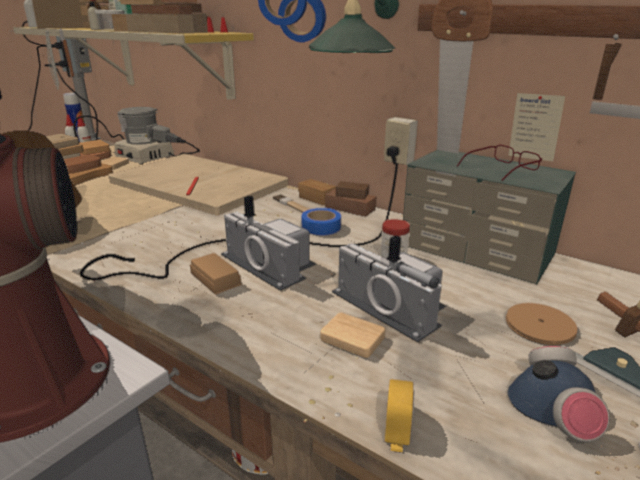

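View pics/b.png

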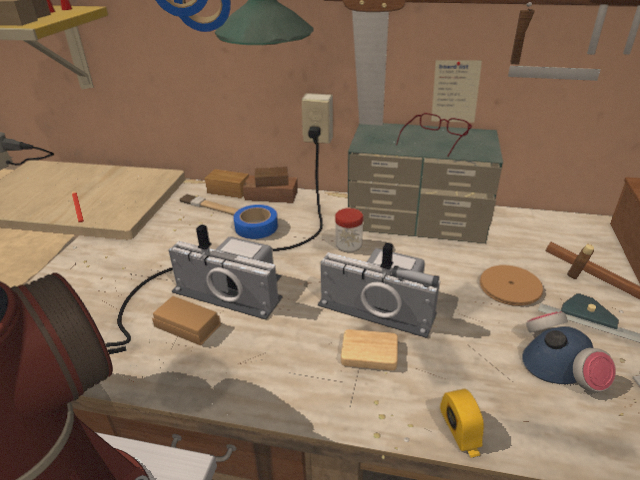

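The pictures show the plain gate on the left, with its knob at (249,207) in scene and (203,237) in side. The sprung gate is on the right, with its knob at (394,248) in scene and (387,257) in side. The jar stands behind them.

```bash
python3 - <<'E'
from h import *
for f,boxes in (('a',{'plain':(215,185,320,295),'spr':(330,225,450,340)}),('b',{'plain':(160,215,290,320),'spr':(310,235,445,335)})):
    c=load(f);P=pts(c);col=c['p'].astype(int)
    for n,(u0,v0,u1,v1) in boxes.items():
        Q=P[v0:v1,u0:u1].reshape(-1,3);C=col[v0:v1,u0:u1].reshape(-1,3)
        k=(Q[:,2]>.125)&(Q[:,2]<.175)&(C.max(1)<70)
        t=(abs(Q[:,2]-.1)<.005)
        r=cv2.minAreaRect((Q[t][:,:2]*1000).astype(np.float32))
        # front face
        print(f,n,'knob',k.sum(),np.nanmedian(Q[k],0).round(4),'top',t.sum(),r)
        v=np.array([[np.nan]]) 
        # front face plane direction: fit line to pts z .02-.09
    for n,(u0,v0,u1,v1) in boxes.items(): pass
a=cv2.imread('pics/b.png');b=cv2.imread('pics/a.png')
x=cv2.resize(a[220:340,160:450],(800,331),interpolation=cv2.INTER_CUBIC)
cv2.imwrite('pics/c.png',x)
x=cv2.resize(b[190:340,215:450],(800,511),interpolation=cv2.INTER_CUBIC)
cv2.imwrite('pics/d.png',x)
E
```

```text
a plain knob 153 [ 0.5023 -0.0135  0.1467] top 701 ((500.9076843261719, -42.85322570800781), (230.89581298828125, 39.89759063720703), 80.1797103881836)
a spr knob 234 [ 0.5057 -0.3768  0.1473] top 927 ((515.1441650390625, -358.30731201171875), (231.96432495117188, 40.53831481933594), 76.59010314941406)
b plain knob 191 [ 0.5015 -0.0118  0.1469] top 1191 ((502.3366394042969, -41.995948791503906), (233.32228088378906, 39.953208923339844), 79.52372741699219)
b spr knob 196 [ 0.5061 -0.3737  0.15  ] top 1144 ((515.8106079101562, -358.72467041015625), (230.0318145751953, 40.899131774902344), 76.749267578125)
```

View pics/c.png

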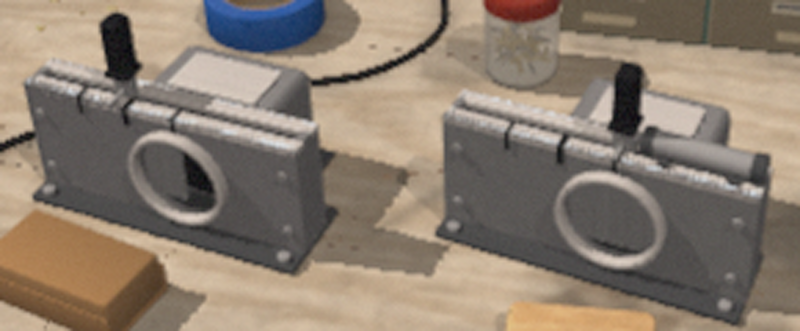

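View pics/d.png

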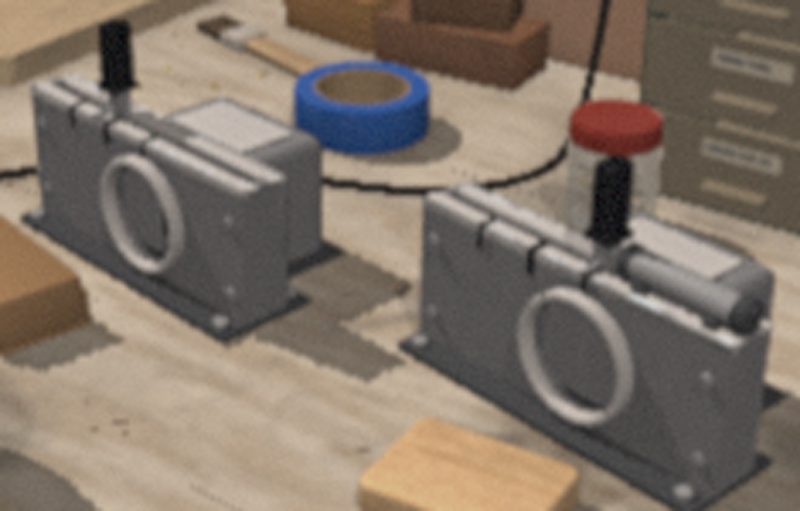

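The dark marks and knobs show that "open" is to the left (world +y) on both gates. The plain knob stands just left of its middle mark, and the sprung knob is at its shut mark beside the barrel. The top-edge fits give me the poses.

```bash
cat >> h.py <<'E'
from scipy.spatial.transform import Rotation as R_
G={'plain':(np.array([.5016,-.0424]),np.radians(79.85)),'spr':(np.array([.5155,-.3585]),np.radians(76.67))}
def kn(n,y):
    c,a=G[n];return c+(y+.025)*np.array([np.cos(a),np.sin(a)])
def plan(n,y,z):
    s=sense();R=R_.from_rotvec(s['tcp_rot']);M=R.as_matrix()
    a=G[n][1];Y=np.array([np.cos(a),np.sin(a),0]);
    if Y@M[:,1]<0: Y=-Y
    T=np.c_[np.cross(Y,[0,0,-1]),Y,[0,0,-1]]
    dr=(R.inv()*R_.from_matrix(T)).as_rotvec(degrees=True)
    d=np.r_[kn(n,y),z]-s['eef_pos']
    print('t',round(s['time'],2),'pos',s['eef_pos'].round(4),'F',s['force'].round(1),'open',round(s['opening'],4),'grip',round(s['grip_force'],1))
    print('toolY',M[:,1].round(3),'dr',dr.round(2),'delta cm after turn',(T.T@d*100).round(2),'now',(M.T@d*100).round(2),'q6',s['qpos'][5])
E
python3 -c "
from h import *
plan('plain',.004,.22)"
```

```text
t 0.1 pos [0.2223 0.4751 0.2308] F [-0.7  0.2 -0.1] open 0.0856 grip 0.0
toolY [ 0.424  0.906 -0.001] dr [ -0.07  -0.02 -14.93] delta cm after turn [-36.61 -43.12   1.08] now [-46.49 -32.23   1.11] q6 1.431479957552749
```

Emit:
step_arm --dr '[[0,0,-5],[0,0,-5],[0,0,-4.9],[0,0,0],[0,0,0],[0,0,0],[0,0,0],[0,0,0],[0,0,0],[0,0,0],[0,0,0],[0,0,0],[0,0,0],[0,0,0],[0,0,0],[0,0,0],[0,0,0],[0,0,0],[0,0,0]]' --delta_pos '[[0,0,0],[0,0,0],[0,0,0],[-2.6,-3.1,0.1],[-2.6,-3.1,0.1],[-2.6,-3.1,0.1],[-2.6,-3.1,0.1],[-2.6,-3.1,0.1],[-2.6,-3.1,0.1],[-2.6,-3.1,0.1],[-2.6,-3.1,0.1],[-2.6,-3.1,0.1],[-2.6,-3.1,0.1],[-2.6,-3.1,0.1],[-2.6,-3.1,0],[-2.6,-3.1,0],[-2.8,-2.8,0],[0,0,0],[0,0,0]]' --fingers '[5,5,5,5,5,5,5,5,5,5,5,5,5,5,5,5,5,5,5]' --newtons 30

```text
time: 2.48
eef_pos: [0.5059, -0.0131, 0.2199]
tcp_rot: [-0.279, -3.128, -0.001]
force: [0.8, -0.4, 0.2]
opening: 0.0497
grip_force: 0.0
```

```bash
python3 - <<'E'
from h import *
plan('plain',.004,.135)
snap('wrist','e');c=load('e')
for n in G:
    K=np.array([[c['fx'],0,c['cx']],[0,c['fy'],c['cy']],[0,0,1]],float)
    for y in (.004,-.04):
        X=np.r_[kn(n,y),.165]
        print(n,y,cv2.projectPoints(X[None],cv2.Rodrigues(c['R'])[0],c['t'],K,c['dist_coeffs'])[0].ravel())
E
```

```text
t 2.48 pos [ 0.5059 -0.0131  0.2199] F [ 0.8 -0.4  0.2] open 0.0497 grip 0.0
toolY [0.177 0.984 0.   ] dr [ 0.01 -0.07 -0.05] delta cm after turn [-0.09 -0.06  8.49] now [-0.1  -0.06  8.49] q6 0.007487792633630286
plain 0.004 [328.54969606 266.27016174]
plain -0.04 [250.20894607 266.27957104]
spr 0.004 [-132.3692485   362.72613142]
spr -0.04 [-187.22002936  356.84866991]
```

View pics/e.png

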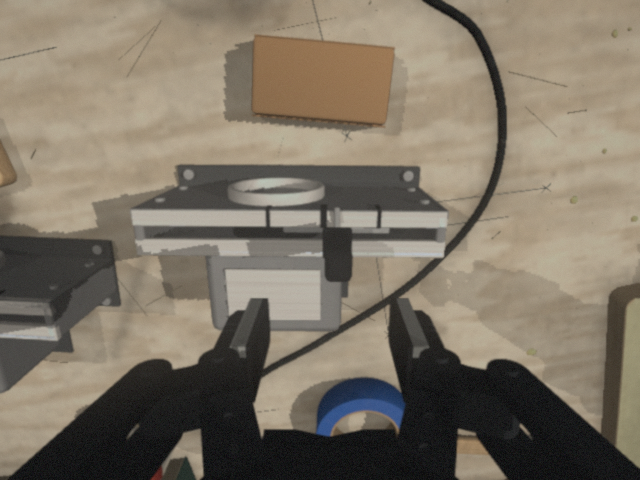

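In the wrist view, the top of the plain knob is centred at (338,268). I predicted (328,266), so it sits about 5 mm further toward open. Next I descend, correct for that and grip.

Emit:
step_arm --dr '[[0,0,0],[0,0,0],[0,0,0],[0,0,0],[0,0,0],[0,0,0],[0,0,0],[0,0,0],[0,0,0],[0,0,0],[0,0,0],[0,0,0]]' --delta_pos '[[-0.1,0.45,1],[0,0,2],[0,0,2],[0,0,2],[0,0,1.5],[0,0,0],[0,0,0],[0,0,0],[0,0,0],[0,0,0],[0,0,0],[0,0,0]]' --fingers '[5,5,5,5,5,5,1,1,1,1,1,1]' --newtons 30

```text
time: 4.03
eef_pos: [0.5089, -0.0092, 0.1361]
tcp_rot: [0.279, 3.128, 0.0]
force: [-1.4, 1.0, 6.7]
opening: 0.0156
grip_force: 30.9
```

```bash
python3 -c "
from h import *
plan('plain',-.04,.135)"
```

```text
t 4.03 pos [ 0.5089 -0.0092  0.1361] F [-1.4  1.   6.7] open 0.0156 grip 30.9
toolY [0.177 0.984 0.   ] dr [ 0.02  0.08 -0.05] delta cm after turn [ 0.14 -4.9   0.11] now [ 0.13 -4.9   0.11] q6 0.016021825104629496
```

Emit:
step_arm --dr '[[0,0,0],[0,0,0],[0,0,0],[0,0,0],[0,0,0],[0,0,0],[0,0,0],[0,0,0],[0,0,0],[0,0,0],[0,0,0]]' --delta_pos '[[0,-0.4,0],[0,-0.5,0],[0,-0.5,0],[0,-0.5,0],[0,-0.5,0],[0,-0.5,0],[0,-0.5,0],[0,-0.5,0],[0,-0.5,0],[0,-0.2,0],[0,0,0]]' --fingers '[1,1,1,1,1,1,1,1,1,1,1]' --newtons 30

```text
time: 5.4
eef_pos: [0.5004, -0.0546, 0.1361]
tcp_rot: [0.279, 3.128, 0.0]
force: [-2.7, 0.6, 7.1]
opening: 0.0159
grip_force: 31.1
```

```bash
python3 -c "
from h import *
plan('plain',-.04,.135)"
```

```text
t 5.4 pos [ 0.5004 -0.0546  0.1361] F [-2.7  0.6  7.1] open 0.0159 grip 31.1
toolY [0.177 0.984 0.   ] dr [ 0.01  0.04 -0.06] delta cm after turn [ 0.1  -0.28  0.11] now [ 0.1  -0.28  0.11] q6 -0.0759639582611833
```

Not yet at the stop, so I nudge on until the force rises.

Emit:
step_arm --dr '[[0,0,0],[0,0,0],[0,0,0]]' --delta_pos '[[0,-0.2,0],[0,-0.2,0],[0,0,0]]' --fingers '[1,1,1]'

```text
time: 5.78
eef_pos: [0.4999, -0.0571, 0.1361]
tcp_rot: [0.278, 3.128, 0.005]
force: [-0.9, 8.9, 8.7]
opening: 0.0158
grip_force: 31.4
```

Emit:
step_arm --dr '[[0,0,0],[0,0,0]]' --delta_pos '[[0,-0.2,0],[0,0,0]]' --fingers '[1,1]'

```text
time: 6.02
eef_pos: [0.4999, -0.0572, 0.1361]
tcp_rot: [0.276, 3.128, 0.011]
force: [1.9, 18.2, 8.7]
opening: 0.0158
grip_force: 32.5
```

The TCP stopped at the predicted shut position and the force rose to 18 N, so the plain gate is shut. I'll relax, release and lift.

Emit:
step_arm --dr '[[0,0,0],[0,0,0],[0,0,0],[0,0,0],[0,0,0],[0,0,0],[0,0,0],[0,0,0],[0,0,0],[0,0,0]]' --delta_pos '[[0,0.3,0],[0,0,0],[0,0,0],[0,0,0],[0,0,0],[0,0,-1],[0,0,-2],[0,0,-3],[0,0,-3],[0,0,0]]' --fingers '[1,1,4,4,4,4,4,4,4,4]'

```text
time: 7.28
eef_pos: [0.5012, -0.0578, 0.2279]
tcp_rot: [0.278, 3.125, -0.001]
force: [0.9, -0.9, -0.3]
opening: 0.0402
grip_force: 0.0
```

```bash
python3 -c "
from h import *
plan('spr',-.04,.225)"
```

```text
t 7.28 pos [ 0.5012 -0.0578  0.2279] F [ 0.9 -0.9 -0.3] open 0.0402 grip 0.0
toolY [ 0.177  0.984 -0.   ] dr [-0.02  0.26  3.14] delta cm after turn [ -8.32 -30.43   0.29] now [ -6.64 -30.84   0.34] q6 -0.08209862361109461
```

Emit:
step_arm --dr '[[0,0,3.1],[0,0,0],[0,0,0],[0,0,0],[0,0,0],[0,0,0],[0,0,0],[0,0,0],[0,0,0],[0,0,0],[0,0,0],[0,0,0]]' --delta_pos '[[0,0,0],[-0.9,-3.4,0],[-0.9,-3.4,0],[-0.9,-3.4,0],[-0.9,-3.4,0],[-0.9,-3.4,0],[-0.9,-3.4,0],[-0.9,-3.4,0],[-0.9,-3.4,0],[-1.1,-3.2,0.2],[0,0,0],[0,0,0]]' --fingers '[4,4,4,4,4,4,4,4,4,4,4,4]'

```text
time: 8.78
eef_pos: [0.5103, -0.3716, 0.2227]
tcp_rot: [-0.363, -3.119, -0.002]
force: [-0.7, -0.5, 0.1]
opening: 0.0399
grip_force: 0.0
```

```bash
python3 - <<'E'
from h import *
plan('spr',-.04,.137)
snap('wrist','f');c=load('f')
K=np.array([[c['fx'],0,c['cx']],[0,c['fy'],c['cy']],[0,0,1]],float)
for n,y in (('spr',-.04),('spr',0),('plain',-.04)):
        X=np.r_[kn(n,y),.165]
        print(n,y,cv2.projectPoints(X[None],cv2.Rodrigues(c['R'])[0],c['t'],K,c['dist_coeffs'])[0].ravel())
E
```

```text
t 8.78 pos [ 0.5103 -0.3716  0.2227] F [-0.7 -0.5  0.1] open 0.0399 grip 0.0
toolY [0.23  0.973 0.001] dr [ 0.05 -0.07  0.04] delta cm after turn [-0.21 -0.1   8.57] now [-0.22 -0.11  8.57] q6 -0.513385025510936
spr -0.04 [327.71831484 266.17824362]
spr 0 [397.9299984  266.17238329]
plain -0.04 [870.42232802 122.09914466]
```

View pics/f.png

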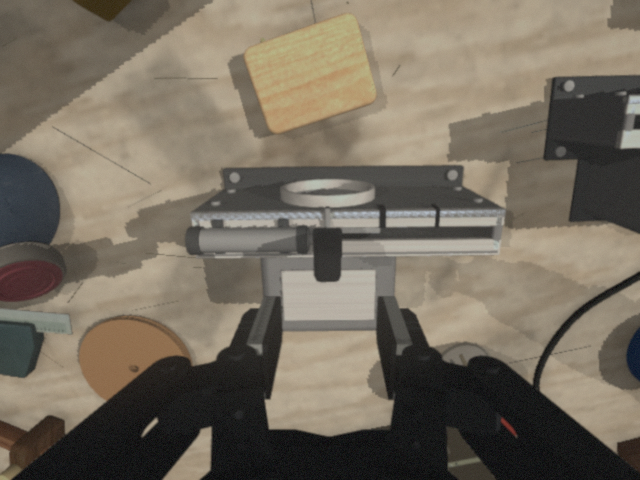

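The sprung knob's top is at (327,267), as predicted. I descend and grip it.

Emit:
step_arm --dr '[[0,0,0],[0,0,0],[0,0,0],[0,0,0],[0,0,0],[0,0,0],[0,0,0],[0,0,0],[0,0,0],[0,0,0],[0,0,0],[0,0,0]]' --delta_pos '[[-0.2,-0.1,1],[0,0,2],[0,0,2],[0,0,2],[0,0,1.5],[0,0,0],[0,0,0],[0,0,0],[0,0,0],[0,0,0],[0,0,0],[0,0,0]]' --fingers '[4,4,4,4,4,4,1,1,1,1,1,1]' --newtons 45

```text
time: 10.32
eef_pos: [0.5129, -0.3735, 0.1393]
tcp_rot: [0.362, 3.119, 0.0]
force: [1.3, 5.7, 5.5]
opening: 0.0152
grip_force: 45.6
```

```bash
python3 -c "
from h import *
plan('spr',0,.137)"
```

```text
t 10.32 pos [ 0.5129 -0.3735  0.1393] F [1.3 5.7 5.5] open 0.0152 grip 45.6
toolY [0.229 0.973 0.   ] dr [0.02 0.08 0.09] delta cm after turn [0.1  4.01 0.23] now [0.09 4.01 0.23] q6 -0.5138419260556121
```

Emit:
step_arm --dr '[[0,0,0],[0,0,0],[0,0,0],[0,0,0],[0,0,0],[0,0,0],[0,0,0],[0,0,0],[0,0,0],[0,0,0],[0,0,0],[0,0,0],[0,0,0]]' --delta_pos '[[0,0.4,0],[0,0.4,0],[0,0.4,0],[0,0.4,0],[0,0.4,0],[0,0.4,0],[0,0.4,0],[0,0.4,0],[0,0.4,0],[0,0.2,0],[0,0.2,0],[0,0,0],[0,0,0]]' --fingers '[1,1,1,1,1,1,1,1,1,1,1,1,1]'

```text
time: 11.95
eef_pos: [0.521, -0.3374, 0.1393]
tcp_rot: [-0.366, -3.12, 0.008]
force: [-5.8, -9.3, 6.1]
opening: 0.0153
grip_force: 45.8
```

```bash
python3 - <<'E'
from h import *
plan('spr',0,.137)
snap('side','g');snap('scene','k');a=cv2.imread('pics/g.png');b=cv2.imread('pics/k.png')
cv2.imwrite('pics/i.png',np.vstack([cv2.resize(a[220:320,160:450],(800,276)),cv2.resize(b[190:305,215:450],(800,324)) if 0 else cv2.resize(b[200:300,215:450],(705,300)).copy() if 0 else cv2.resize(b[195:310,200:470],(800,324))]))
E
```

```text
t 11.95 pos [ 0.521  -0.3374  0.1393] F [-5.8 -9.3  6.1] open 0.0153 grip 45.8
toolY [ 0.231  0.973 -0.005] dr [-0.28  0.03 -0.04] delta cm after turn [0.05 0.32 0.23] now [0.05 0.32 0.23] q6 -0.4568876404028696
```

View pics/i.png

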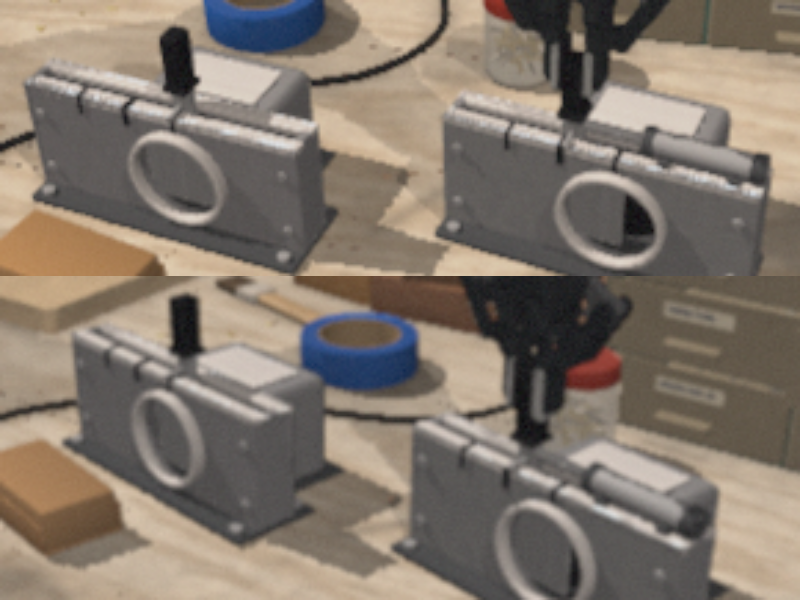

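The pointer on the sprung gate is beside its broad middle mark, and the plain pointer is at its shut mark with the port covered. I'll nudge 3 mm more and hold.

Emit:
step_arm --dr '[[0,0,0],[0,0,0],[0,0,0],[0,0,0],[0,0,0],[0,0,0],[0,0,0],[0,0,0],[0,0,0],[0,0,0],[0,0,0],[0,0,0],[0,0,0],[0,0,0],[0,0,0],[0,0,0],[0,0,0],[0,0,0],[0,0,0],[0,0,0]]' --delta_pos '[[0,0.1,0],[0,0.2,0],[0,0,0],[0,0,0],[0,0,0],[0,0,0],[0,0,0],[0,0,0],[0,0,0],[0,0,0],[0,0,0],[0,0,0],[0,0,0],[0,0,0],[0,0,0],[0,0,0],[0,0,0],[0,0,0],[0,0,0],[0,0,0]]' --fingers '[1,1,1,1,1,1,1,1,1,1,1,1,1,1,1,1,1,1,1,1]'

```text
time: 14.55
eef_pos: [0.5217, -0.3346, 0.1393]
tcp_rot: [-0.366, -3.12, 0.008]
force: [-5.8, -9.3, 4.5]
opening: 0.0147
grip_force: 45.8
```

Emit:
step_arm --dr '[[0,0,0],[0,0,0],[0,0,0],[0,0,0],[0,0,0],[0,0,0],[0,0,0],[0,0,0],[0,0,0],[0,0,0],[0,0,0],[0,0,0]]' --delta_pos '[[0,0,0],[0,0,0],[0,0,0],[0,0,0],[0,0,0],[0,0,0],[0,0,0],[0,0,0],[0,0,0],[0,0,0],[0,0,0],[0,0,0]]' --fingers '[1,1,1,1,1,1,1,1,1,1,1,1]'

```text
time: 16.05
eef_pos: [0.5217, -0.3346, 0.1393]
tcp_rot: [-0.366, -3.12, 0.008]
force: [-6.6, -9.0, 4.7]
opening: 0.0153
grip_force: 45.8
```

The TCP sits within 1 mm of the half-open position, steady for over 3 s.

```bash
python3 -c "
from h import *
print(job.close_job())"
```

```text
the job is handed in; nothing more can be done
None
```

I slid the plain gate against its shut stop, then opened the sprung gate to half (about 40 mm) and held it steady for over 3 s; I handed the job in at about 16 s, still holding it, without touching the board, sanding block or jar, and no verdict came back.

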